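# Run the capsule mixer

## Task

A capsule is already clamped in the white capsule mixer. With the fingertips switch the mixer on (press the far half of the rocker), then press the middle one of the three time keys, then push the hood fully shut, then press the big round start key, letting each key come back up. Press no other key, never press start with the hood open, pick nothing up, and leave the mixer and the things beside it where they stand.

Things in the scene. Friction and masses are not known exactly. Their poses are not given: they have to be found in the camera images.
- mixer: white bench machine, 3 kg, 260 (x) x 240 (y) x 128 mm high, loose on rubber feet. Origin: centre of its footprint on the bench. Its -x side is the front, +y the left of a person facing the front. Its panel rises 20 degrees to the back, from 50 mm high at x = -130 to 84 mm at x = -33; outward normal (-0.342, 0, 0.940). On the panel left to right: rocker, 3 time keys below a display, start key
- rocker_far (a point): point on the top of the rocker's far half, 15 mm from the pivot (moves with it). Black rocker, 44 mm long up the slope x 22 wide. Its halves meet in a shallow V over the pivot. Off: near half parallel to the panel, 6 mm proud; far half (short white bar) stands up 0.34 rad. Pressed square to the panel here it goes down about 5 mm, then lies parallel to the panel, 6 mm proud; takes about 4 N
- rocker (a joint): rocker angle in rad: 0 off, 0.34 on; stiff, it stays where it is left
- key_short_top (a point): centre of the top of the left time key (one pip); same key as the middle one, 36 mm to its left (mixer +y)
- key_mid_top (a point): centre of the top of the middle time key (two pips): white, 16 x 18 mm, 6.5 mm proud of the panel, pressed square to the panel, travel 3.5 mm, springs back; fully down takes 3.5 N
- key_long_top (a point): centre of the top of the right time key (three pips); same key, 36 mm to the right of the middle one
- key_start_top (a point): centre of the top of the start key: white, round, 31 mm across, in a steel ring, 6.5 mm proud of the panel, pressed square to the panel, travel 3.5 mm, springs back; fully down takes 4 N
- key_short (a joint): travel of the left time key in m: 0 up, 0.0035 fully down
- key_mid (a joint): travel of the middle time key in m: 0 up, 0.0035 fully down
- key_long (a joint): travel of the right time key in m: 0 up, 0.0035 fully down
- key_start (a joint): travel of the start key in m: 0 up, 0.0035 fully down
- hood (a joint): opening angle of the hood in rad: 0 fully shut, 1.2 wide open; it starts between 0.55 and 0.95. Light friction hinge (about 2 N at the front edge moves it): it stays where it is left
- hinge_mid (a point): middle of the hood's hinge line, fixed on the mixer at (58, 0, 131) mm of its frame, in front of the motor housing at the rear; the line runs along the mixer's y axis. The hood's front edge swings up and back about it
- hood_front (a point): point on the hood's top face (moves with it), 96 mm from the hinge line towards the front edge, midway across. Smoke-clear, grey edges, 100 mm deep x 160 wide; flat top, its outer face 4 mm above the hinge line when shut; walls 44 mm deep at front and sides; grey tab 44 mm wide, 11 mm out in front. Open, it slopes up to the front; push the outer face round the arc, forward and down
- jar: bystander: white jar with black lid, 48 mm across, 62 mm high, beside the mixer; origin under its centre
- dish: bystander: small white ceramic dish, 46 mm across, 30 mm high, beside the mixer; origin under its centre
- spatula: bystander: thin steel mixing spatula, 170 mm long, 10 mm thick, lying to the right of the mixer along its x axis; origin under its middle
- cassette: bystander: open steel tray of instruments, 180 x 90 x 30 mm, to the left of the mixer; origin under its centre

How it is judged:
On the way, in this order (a step that is already met when the one before it is completed fails the run):
1. the rocker is switched on (value of joint rocker above 0.28 rad), for 0.1 s.
2. the middle time key is pressed, with the hood still open (value of joint key_mid above 0.0022 m and value of joint rocker above 0.28 rad and value of joint hood above 0.3 rad), for 0.04 s.
3. the hood is pushed fully shut (value of joint hood below 0.035 rad and value of joint rocker above 0.28 rad and value of joint key_mid below 0.001 m), for 0.2 s.
4. the start key is pressed with the hood shut (value of joint key_start above 0.0022 m and value of joint hood below 0.035 rad and value of joint rocker above 0.28 rad), for 0.04 s.
At the end, for the whole second after the job is handed in: Rocker on (above 0.28 rad), hood shut (below 0.035 rad, about 3 mm at its front edge), all four keys back up (within 1 mm), the mixer at rest within 25 mm of where it stood, and the jar, dish, spatula and tray within 20 mm of where they stood (all of step 3 and value of joint each of key_short, key_long, key_start below 0.001 m and distance of mixer from where it was at the start of the episode below 0.025 m and linear speed of mixer below 0.01 m/s and distance of each of jar, dish, spatula, cassette from where it was at the start of the episode below 0.02 m); the robot touches nothing.
It fails at once if a wrong time key is pressed (over 2 mm) (value of joint any of key_short, key_long above 0.002 m).
It fails at once if the middle time key is pressed while the mixer is off (value of joint key_mid above 0.002 m and value of joint rocker below 0.17 rad).
It fails at once if the start key is pressed (over 2 mm) while the hood is open or the mixer off (value of joint key_start above 0.002 m and (value of joint hood above 0.06 rad or value of joint rocker below 0.17 rad)).
It fails at once if the mixer is shoved more than 25 mm, lifted or tipped (distance of mixer from where it was at the start of the episode above 0.025 m or height (world z) of mixer above 0.008 m or angle between mixer's own z axis and vertical above 0.08 rad).
It fails at once if a thing beside the mixer is moved more than 20 mm or lifted (distance of any of jar, dish, spatula, cassette from where it was at the start of the episode above 0.02 m or height (world z) of any of jar, dish, spatula, cassette above 0.01 m).
It also fails if it takes over 54 s, if anything falls off the work surface, if the arm or the gripper's body presses on something with over 40 N, if the wrist force passes 120 N, or if a joint passes its speed limit or range.

## Robot

A 6-joint arm with a two-finger parallel gripper is mounted at the origin on the work surface. World frame = base frame: x ahead of the robot, y to its left, z up, the work surface at z = 0. Lengths are in m, angles in rad, forces in N, time in s.
With the tool pointing down it reaches from about 0.275 to 0.75 m from the base axis. Payload 10.2 kg.
Tool frame: the origin (TCP) lies midway between the tips of the shut fingers; the grasp point (between the pads) lies 19 mm behind it; z points along the fingers, y is the line along which they close (so a half turn about z gives the same grasp; the last joint's range is limited). The gripper opens to 88 mm and grips with 3 to 60 N. Pads are 18 mm wide; open, the fingers measure 123 mm over their backs; the gripper's body (75 mm by 187 mm) begins 45 mm behind the grasp point.
Start: joints at [-1.387, 0.313, 1.498, -0, 1.331, -0.223], TCP at [0.208, -0.482, 0.239] pointing down, gripper open.
Joint ranges: [-2.94, 2.94], [-0.97, 2.17], [0.19, 2.56], [-1.23, 4.37], [0.02, 3.11], [-2.88, 2.88]. Speed limits (rad/s): [2.39, 2.39, 3.01, 3.14, 3.14, 3.14].

## Interface

Orientations are given as a rotation vector (axis times angle).
In Python, from workcell import manip gives the robot as it stands.
- The arm moves only by the shell command python3 -m pendant 'ROWS' [FORCE]. ROWS is JSON, a list of rows, each a list of 3 entries, a list of its own where there are three numbers: the closure, from 0 (fully open) to 1 (shut), then the shift along the world's x, y, z in mm, then the turn, a rotation vector about the world's x, y, z in degrees. A call has 1 to 12 rows; each row is the pose to reach, as a shift and turn from the pose commanded when the call began; what a row does not reach only later rows make up. A row lasts 1/12 s, in which the tool goes at most 41.7 mm and 7.16 degrees, less where a joint would pass 70% of its speed; a pose out of reach is approached as far as the arm can. A call with a gripper value outside its range is refused whole. The fingers move at their own pace and stop on an object; FORCE is the grip in N (left out, the last holds). Time passes only in rows, so rows that repeat a pose let the fingers close. It gives the time, the measured TCP pose, the force, the opening and the grip force at its end, in the units of the state.
- manip.get_obs(): the state, without advancing time (a new reading comes with each control period).
- manip.get_image(name): name is "scene" or "top"; returns the picture (480x640x3 uint8, red, green, blue); there is no depth.
- manip.camera_model(name): a dict with "fx", "fy", "cx", "cy" (pixels), "pose" (4x4, takes a point from camera to world coordinates). Camera axes: x right, y down, z forward; pixel columns grow to the right and rows downward; lengths in m; the calibration is good to about 2 mm. A picture is of the moment at which its call begins. camera_model takes no time and is no camera call.
- manip.finish_job(): hands the job in; it is judged then, once.
Trained networks look in the newest picture that a camera, given by its name, has taken for a name from the list of things; names that differ only in an ending like _2 or _b are one class to them, and where a whole thing is asked for, a point or a joint stands for the part that bears it (a point fixed in the world has none). Each returns a list of dicts, best first, with "p" (0 to 1); they miss things now and then, are a little off and sometimes report something else, mostly with a low value. They report only what shows in the picture. A call takes as long as a camera call.
- manip.spot_in(camera, label): "xy" ([column, row] as shares, 0 to 1, of the picture: columns of its width, rows of its height, amid what is visible of it).
- manip.silhouettes(camera, label): "pixels" (480x640 bool, what is visible of it) and "xy" ([column, row] as shares, 0 to 1, of the picture: columns of its width, rows of its height, amid what is visible of it).
The state is a dict: "time": time; "joint_positions": joint angles; "dq": joint speeds; "joint_torque": joint torques, N m; "ee_pos": TCP position; "orientation": TCP orientation; "force": force on the tool from outside, world axes, zero at the start; "moment": the same for the moment, N m; "grip_width": finger opening in m; "grasp_force": force on a finger pad.
Only numpy, scipy, OpenCV 4.12 (cv2) and the standard library are available. Lean on these libraries where they do the work, as an engineer would, in place of code of your own. Each camera call takes 0.05 s, during which the arm holds its last target. There are 200 camera calls.

## Working session

There is one attempt and no reset: what is moved stays moved. The work goes in short steps, Python scripts to look and compute and a shell command to move; the robot and the scene stay as the last step left them, time stands still between calls to the robot, and variables do not carry over. Pictures are saved under pics/ and viewed, at most 10 in all, crops included, and the job is handed in when it is done.

```bash
mkdir -p pics; python3 - <<'E'
from workcell import manip
import cv2,numpy as np
for c in("scene","top"):
    im=manip.get_image(c); cv2.imwrite(f"pics/{c}0.png",im[:,:,::-1])
    m=manip.camera_model(c); print(c,m["fx"],m["fy"],m["cx"],m["cy"]);print(np.round(m["pose"],4))
    for l in("mixer","rocker_far","key_short_top","key_mid_top","key_long_top","key_start_top","hinge_mid","hood_front","jar","dish","spatula","cassette"):
        print(l,[(round(d["p"],2),np.round(np.array(d["xy"])*[640,480],1).tolist()) for d in manip.spot_in(c,l)[:3]])
o=manip.get_obs();print(o["time"],o["ee_pos"],o["orientation"],o["force"])
E
```

```text
scene 604.9360944941373 604.9360944941373 327.6459793039249 229.1777436183404
[[ 0.2851  0.8164 -0.5022  1.1262]
 [ 0.9585 -0.2462  0.1437 -0.1019]
 [-0.0063 -0.5223 -0.8527  0.9912]
 [ 0.      0.      0.      1.    ]]
mixer [(0.66, [249.4, 270.2])]
rocker_far []
key_short_top []
key_mid_top []
key_long_top []
key_start_top []
hinge_mid [(0.83, [249.6, 268.5])]
hood_front [(0.93, [240.4, 229.9]), (0.41, [290.8, 204.1])]
jar [(0.61, [154.1, 256.5])]
dish [(0.61, [332.9, 214.9])]
spatula [(0.74, [114.9, 322.7]), (0.61, [332.9, 214.7]), (0.29, [249.3, 269.2])]
cassette [(0.45, [248.6, 269.1])]
top 560.0031704165661 560.0031704165661 322.2731206694033 237.75949027355028
[[-0.0017 -0.9848  0.1738  0.3951]
 [-0.9998  0.0048  0.017   0.0442]
 [-0.0176 -0.1737 -0.9846  1.3064]
 [ 0.      0.      0.      1.    ]]
mixer [(0.6, [393.2, 243.6])]
rocker_far [(0.72, [350.3, 280.4])]
key_short_top [(0.48, [373.3, 292.0])]
key_mid_top [(0.57, [390.0, 292.3])]
key_long_top [(0.56, [404.5, 292.9])]
key_start_top [(0.73, [429.6, 285.4])]
hinge_mid []
hood_front [(0.87, [397.6, 241.5]), (0.67, [351.3, 282.2])]
jar [(0.61, [460.9, 277.7]), (0.39, [388.2, 293.5]), (0.24, [397.4, 240.0])]
dish [(0.84, [317.6, 278.0])]
spatula [(0.78, [499.7, 246.3]), (0.42, [373.4, 291.6])]
cassette [(0.66, [273.8, 222.9])]
1.3 [ 0.20771612 -0.48217043  0.2387166 ] [3.07681067e+00 6.34602183e-01 1.78241477e-05] [-0.19136918  0.33571416 -0.04250062]
```

```bash
python3 - <<'E'
import cv2
a=cv2.imread("pics/top0.png")[170:350,240:520]; cv2.imwrite("pics/topc.png",cv2.resize(a,None,fx=2.85,fy=2.85,interpolation=cv2.INTER_CUBIC))
E
```

```text
(no output)
```

View pics/scene0.png

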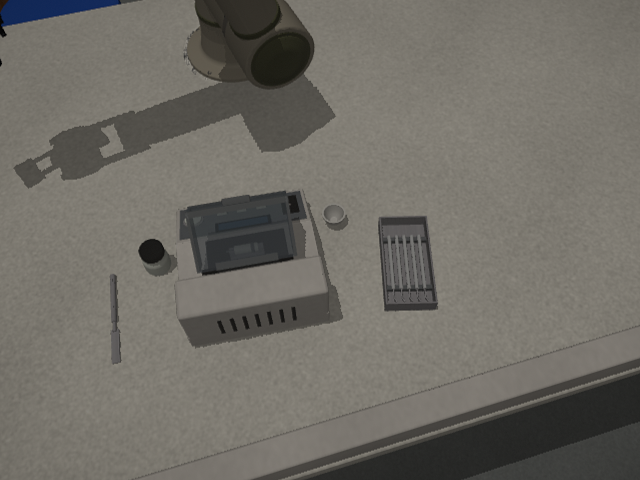

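View pics/topc.png

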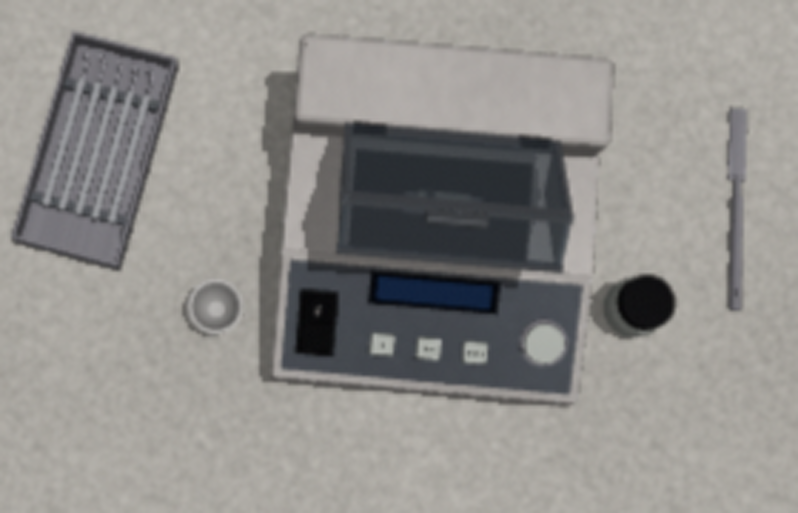

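The scene picture shows the mixer's back, with the hood open and the bystanders on either side. In the top crop, the front faces the robot: rocker at about (318,322), keys at (382,345), (429,349) and (475,352), start at (545,342), and the hood's front edge at about y=205. Next I fit the mixer pose.

```bash
cat > h.py <<'E'
import numpy as np,cv2
from workcell import manip
from scipy.optimize import least_squares
C={c:manip.camera_model(c) for c in("scene","top")}
def proj(c,P):
    m=C[c];T=np.linalg.inv(m["pose"]);q=np.atleast_2d(P)@T[:3,:3].T+T[:3,3]
    return np.c_[m["fx"]*q[:,0]/q[:,2]+m["cx"],m["fy"]*q[:,1]/q[:,2]+m["cy"]]
def ray(c,uv):
    m=C[c];d=m["pose"][:3,:3]@[(uv[0]-m["cx"])/m["fx"],(uv[1]-m["cy"])/m["fy"],1];return m["pose"][:3,3],d
def W(p,L):
    c,s=np.cos(p[2]),np.sin(p[2]);L=np.atleast_2d(L)
    return L@np.array([[c,-s,0],[s,c,0],[0,0,1]]).T+[p[0],p[1],0]
def onplane(c,uv,p,off):  # local point on the panel plane raised by off (m)
    o,d=ray(c,uv);R=np.array([[np.cos(p[2]),-np.sin(p[2]),0],[np.sin(p[2]),np.cos(p[2]),0],[0,0,1]])
    o=R.T@(o-[p[0],p[1],0]);d=R.T@d;n=np.array([-.342,0,.940])
    t=(n@[-.130,0,.050]+off-n@o)/(n@d);return o+t*d
E
cat > fit.py <<'E'
from h import *
cr=lambda u,v:[240+u/2.85,170+v/2.85]
L=np.array([[-.13,.12,.05],[-.13,-.12,.05],[.13,.12,.128],[.13,-.12,.128]])
U=np.array([cr(275,377),cr(575,403),cr(303,36),cr(613,60)])
Ls=np.array([[.13,.12,.128],[.13,-.12,.128]]);Us=np.array([[329,307],[193,321]])
f=lambda p:(proj("top",W(p,L))-U).ravel()
r=least_squares(f,[.48,-.07,0]);p=r.x;print(p,np.round(r.fun,1)); print("scene",proj("scene",W(p,Ls)))
np.save("p.npy",p)
for n,uv,off in(("rock",(350.3,280.4),.009),("short",(373.3,292),.0065),("mid",(390,292.3),.0065),("long",(404.5,292.9),.0065),("start",(429.6,285.4),.0065),
  ("rock_eye",cr(318,322),.008),("short_e",cr(382,345),.0065),("mid_e",cr(429,349),.0065),("long_e",cr(475,352),.0065),("start_e",cr(545,342),.0065)):
    l=onplane("top",uv,p,off);print(n,np.round(l*1000,1),"slope",round((l[0]+.13)/.94*1000,1),"world",np.round(W(p,l)*1000,1))
o,d=ray("top",(397.6,241.5))
for a in np.arange(.4,1.2,.1):
    l=[.058-.096*np.cos(a)-.004*np.sin(a)*-1*-1,0,.131+.096*np.sin(a)+.004*np.cos(a)]
    print(round(a,2),proj("top",W(p,l)),proj("scene",W(p,l)))
E
python3 fit.py
```

```text
[ 0.58721404 -0.09369182 -0.0889816 ] [-1.3  0.9  1.3  1.2 -1.  -1.3  1.  -0.9]
scene [[329.61547709 290.52254582]
 [176.57458393 319.06449478]]
rock [-79.2  91.1  78.1] slope 54.1 world [[516.5   4.   78.1]]
short [-99.4  38.3  68.1] slope 32.6 world [[491.7 -46.7  68.1]]
mid [-96.9   1.8  68.9] slope 35.2 world [[490.8 -83.3  68.9]]
long [-95.6 -30.   69.4] slope 36.6 world [[ 489.4 -115.1   69.4]]
start [-75.2 -82.7  76.9] slope 58.4 world [[ 505.  -169.4   76.9]]
rock_eye [-84.3  87.7  75.1] slope 48.6 world [[511.1   1.2  75.1]]
short_e [-97.2  36.9  68.8] slope 34.9 world [[493.7 -48.3  68.8]]
mid_e [-97.2   0.6  68.9] slope 34.9 world [[490.5 -84.5  68.9]]
long_e [-96.5 -34.9  69.1] slope 35.7 world [[ 488.  -119.8   69.1]]
start_e [-84.6 -87.4  73.4] slope 48.3 world [[ 495.2 -173.2   73.4]]
0.4 [[398.10289823 256.66116335]] [[237.54314499 204.09840215]]
0.5 [[398.70673638 254.21639136]] [[237.13344447 203.0972386 ]]
0.6 [[399.31699823 251.35358638]] [[236.82298461 202.68716316]]
0.7 [[399.92655908 248.09888244]] [[236.61778197 202.88930828]]
0.8 [[400.52806067 244.48484479]] [[236.52301395 203.71912483]]
0.9 [[401.11403751 240.55021348]] [[236.54284573 205.18551397]]
1.0 [[401.67705582 236.33945586]] [[236.6802546  207.28998541]]
1.1 [[402.20986075 231.90212937]] [[236.93685861 210.02588404]]
```

```bash
cat > ov.py <<'E'
from h import *
import sys
p=np.load("p.npy");k=sys.argv[1];a=float(sys.argv[2])
def box(x0,x1,y,z0,z1): return [((x,yy,z0),(x,yy,z1)) for x in(x0,x1) for yy in(-y,y)]
S=[]
def loop(q): S.extend(zip(q,q[1:]+q[:1]))
loop([(-.13,.12,0),(-.13,-.12,0),(.13,-.12,0),(.13,.12,0)])
loop([(-.13,.12,.05),(-.13,-.12,.05),(-.033,-.12,.084),(-.033,.12,.084)])
S+= [((.13,y,0),(.13,y,.128)) for y in(-.12,.12)]+[((.13,-.12,.128),(.13,.12,.128))]
S+= [((-.13,y,0),(-.13,y,.05)) for y in(-.12,.12)]
h=lambda r,y,d:(.058-r*np.cos(a)+d*np.sin(a),y,.131+r*np.sin(a)+d*np.cos(a))
loop([h(0,.08,.004),h(0,-.08,.004),h(.1,-.08,.004),h(.1,.08,.004)])
loop([h(.1,-.08,.004),h(.1,.08,.004),h(.1,.08,-.04),h(.1,-.08,-.04)])
out=[]
for c,(x0,y0,w,hh),f in(("top",(330,170,135,150),4),("scene",(165,180,175,175),3.4)):
    im=cv2.imread(f"pics/{c}0.png")[y0:y0+hh,x0:x0+w];im=cv2.resize(im,None,fx=f,fy=f,interpolation=cv2.INTER_CUBIC)
    im=np.clip(im*1.3,0,255).astype(np.uint8)
    for s in S:
        q=((proj(c,W(p,s))-[x0,y0]+.5)*f).astype(int);cv2.line(im,tuple(map(int,q[0])),tuple(map(int,q[1])),(0,0,255),1)
    cv2.imwrite(f"pics/{k}_{c}.png",im)
E
python3 ov.py a .87
```

```text
(no output)
```

View pics/a_top.png

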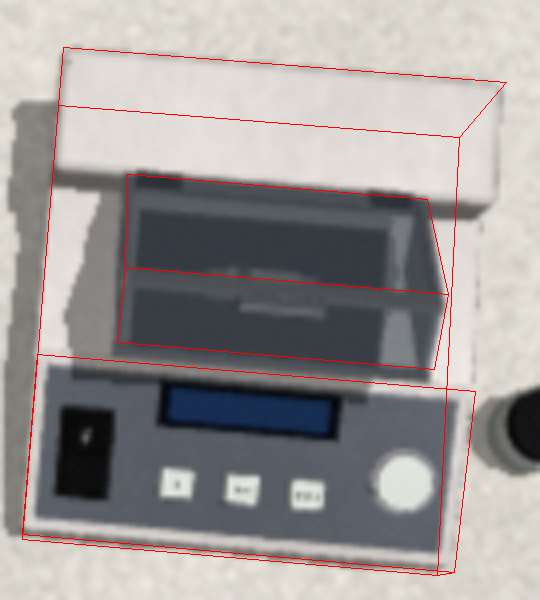

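View pics/a_scene.png

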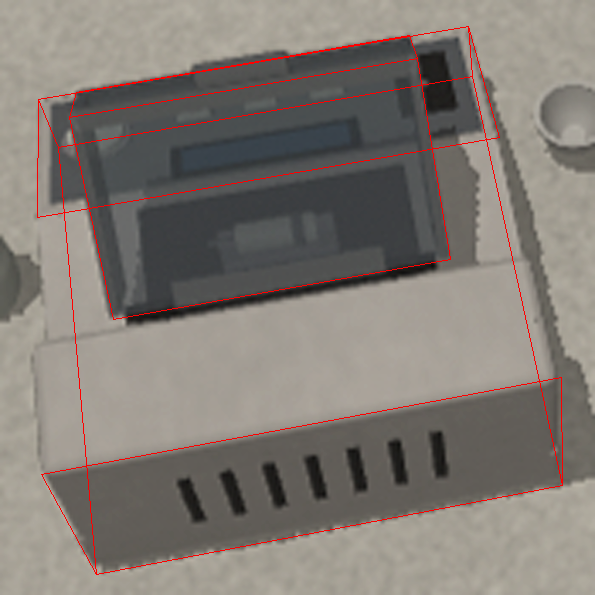

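The wireframe agrees with both views to about 1–2 px, apart from the front body being slightly narrower than the housing. In the top overlay the keys are at (177,484), (242,489) and (307,495), the start key is at (403,482), and the rocker spans (85,408)–(85,498). I refit with these points.

```bash
cat > fit2.py <<'E'
from h import *
t=lambda u,v:[330+u/4-.5,170+v/4-.5]
s=lambda u,v:[165+u/3.4-.5,180+v/3.4-.5]
Lt=np.array([[-.13,.116,.05],[-.13,-.116,.05],[.13,.12,.128],[.13,-.12,.128]])
Ut=np.array([t(23,534),t(440,569),t(63,46),t(505,85)])
Ls=np.array([[.13,.12,.128],[.13,-.12,.128],[.13,.12,0],[.13,-.12,0]])
Us=np.array([s(558,378),s(42,470),s(562,486),s(97,573)])
K=np.array([t(177,484),t(242,489),t(307,495)])
def f(v):
    p=v[:3];sl=v[3]; k=[[-.13+.94*sl-.342*.0065,y,.05+.342*sl+.94*.0065] for y in(.036,0,-.036)]
    return np.r_[(proj("top",W(p,Lt))-Ut).ravel(),(proj("scene",W(p,Ls))-Us).ravel(),2*(proj("top",W(p,k))-K).ravel()]
r=least_squares(f,[.587,-.094,-.09,.035],loss="soft_l1");p=r.x[:3];print(r.x,np.round(f(r.x),1));np.save("p.npy",p)
for n,uv,off in(("short",t(177,484),.0065),("mid",t(242,489),.0065),("long",t(307,495),.0065),("start",t(403,482),.0065),("rock ctr",t(85,453),.007),("bar",t(86,436),.010),("r_topL",t(63,408),.013),("r_bot",t(84,498),.006)):
    l=onplane("top",uv,p,off);print(n,np.round(l*1000,1),"slope",round(((l-[-.13,0,.05])@[.94,0,.342])*1000,1),"world",np.round(W(p,l)*1000,1))
E
python3 fit2.py
```

```text
[ 0.58690135 -0.09242466 -0.09715701  0.03903512] [ 0.7  0.   0.7  1.2 -0.   0.1  0.2  0.   1.2  0.1 -0.2  0.5  0.2  0.1
 -0.1 -0.3 -0.3 -0.4 -0.1  0.1  0.1  0.2]
short [-96.   35.6  69.3] slope 38.6 world [[494.9 -47.7  69.3]]
mid [-95.4  -0.1  69.5] slope 39.2 world [[492.  -83.3  69.5]]
long [-95.3 -35.9  69.5] slope 39.3 world [[ 488.6 -118.9   69.5]]
start [-83.6 -87.1  73.8] slope 51.7 world [[ 495.2 -171.    73.8]]
rock ctr [-84.1  87.6  74.1] slope 51.4 world [[511.7   3.   74.1]]
bar [-75.4  88.1  80.5] slope 61.7 world [[520.4   2.5  80.5]]
r_topL [-62.2 102.1  88.5] slope 76.9 world [[534.9  15.2  88.5]]
r_bot [-108.1   85.8   64.4] slope 25.5 world [[487.7   3.5  64.4]]
```

The joint fit is within about 1 px: three keys at y = 36, 0 and -36, with start and rocker at slope ≈ 51.5 and hood angle ≈ 0.86. Next I work out the targets.

```bash
cat > tgt.py <<'E'
from h import *
from scipy.spatial.transform import Rotation as R
p=np.load("p.npy");o=manip.get_obs();yaw=p[2]
def pt(s,y,h): return W(p,[-.13+.94*s-.342*h,y,.05+.342*s+.94*h])[0]
Rm=R.from_euler("z",yaw)
def ori(t): return Rm*R.from_euler("y",-t,degrees=True)*R.from_matrix(np.diag([1.,-1,-1]))
E
python3 - <<'E'
from tgt import *
print("n world",Rm.apply([-.342,0,.94]))
e=np.array(o["ee_pos"]);R0=R.from_rotvec(o["orientation"])
print(o["time"],"turn20",np.degrees((ori(20)*R0.inv()).as_rotvec()))
for n,s,y in(("rock",.0665,.088),("mid",.039,0),("start",.0517,-.087)):
    print(n,{h:np.round((pt(s,y,h/1000)-e)*1000,1).tolist() for h in(40,11.3,6.5,6,3)})
print("A",np.round((np.array([.44,.0,.2])-e)*1000))
E
```

```text
n world [-0.34038712  0.03317545  0.94      ]
1.3 turn20 [  3.11783191 -19.96910859 -28.57824713]
rock {40: [306.9, 485.2, -128.4], 11.3: [316.7, 484.3, -155.4], 6.5: [318.3, 484.1, -159.9], 6: [318.5, 484.1, -160.3], 3: [319.5, 484.0, -163.2]}
mid {40: [272.7, 400.1, -137.8], 11.3: [282.4, 399.2, -164.8], 6.5: [284.1, 399.0, -169.3], 6: [284.2, 399.0, -169.7], 3: [285.3, 398.9, -172.6]}
start {40: [276.1, 312.4, -133.4], 11.3: [285.9, 311.4, -160.4], 6.5: [287.5, 311.3, -164.9], 6: [287.7, 311.3, -165.4], 3: [288.7, 311.2, -168.2]}
A [232. 482. -39.]
```

```bash
python3 -m pendant '[[1,[18,37,-1],[0.5,-3.3,-4.8]],[1,[36,74,-4],[1,-6.6,-9.5]],[1,[54,111,-8],[1.5,-10,-14.3]],[1,[72,148,-12],[2.1,-13.3,-19]],[1,[90,185,-15],[2.6,-16.6,-23.8]],[1,[108,222,-18],[3.12,-20,-28.6]],[1,[126,259,-21],[3.12,-20,-28.6]],[1,[144,296,-24],[3.12,-20,-28.6]],[1,[162,333,-27],[3.12,-20,-28.6]],[1,[180,370,-30],[3.12,-20,-28.6]],[1,[198,407,-33],[3.12,-20,-28.6]],[1,[216,444,-36],[3.12,-20,-28.6]]]' 20
python3 - <<'E'
from tgt import *
e=np.array(o["ee_pos"]);R0=R.from_rotvec(o["orientation"])
print("turn20",np.degrees((ori(20)*R0.inv()).as_rotvec()),o["force"])
for h in(40,14,6): print(h,np.round((pt(.0665,.088,h/1000)-e)*1000,1).tolist())
E
```

```text
time: 2.3
ee_pos: [0.4242, -0.0361, 0.2031]
orientation: [3.073, -0.15, 0.546]
force: [0.1, -1.5, 0.0]
grip_width: 0.0104
grasp_force: 0.0
turn20 [0.02867371 0.13614166 0.02439537] [ 0.10035943 -1.4604914   0.00175962]
40 [90.4, 39.1, -92.8]
14 [99.3, 38.3, -117.2]
6 [102.0, 38.0, -124.7]
```

```bash
python3 -m pendant '[[1,[25,12,-23],[0,0,0]],[1,[48,22,-46],[0,0,0]],[1,[70,32,-70],[0,0,0]],[1,[90,39,-92],[0,0,0]],[1,[95,38.7,-104],[0,0,0]],[1,[99,38.3,-117],[0,0,0]],[1,[99,38.3,-117],[0,0,0]],[1,[99,38.3,-117],[0,0,0]]]'
python3 - <<'E'
from tgt import *
e=np.array(o["ee_pos"]);m=manip.get_image("top")
print(np.round((pt(.0665,.088,.014)-e)*1000,1),o["force"])
cv2.imwrite("pics/h1.png",cv2.resize(m[170:320,320:480,::-1],None,fx=4,fy=4))
for n in(14,6): print(n,np.round(pt(.0665,.088,n/1000)-e,4)*1000)
E
```

```text
time: 2.97
ee_pos: [0.5225, 0.0002, 0.0856]
orientation: [3.074, -0.15, 0.541]
force: [-0.4, 0.8, -0.4]
grip_width: 0.0006
grasp_force: 0.0
[1.  2.  0.3] [-0.43192378  0.81082705 -0.43307816]
14 [1.  2.  0.3]
6 [ 3.7  1.7 -7.2]
```

View pics/h1.png

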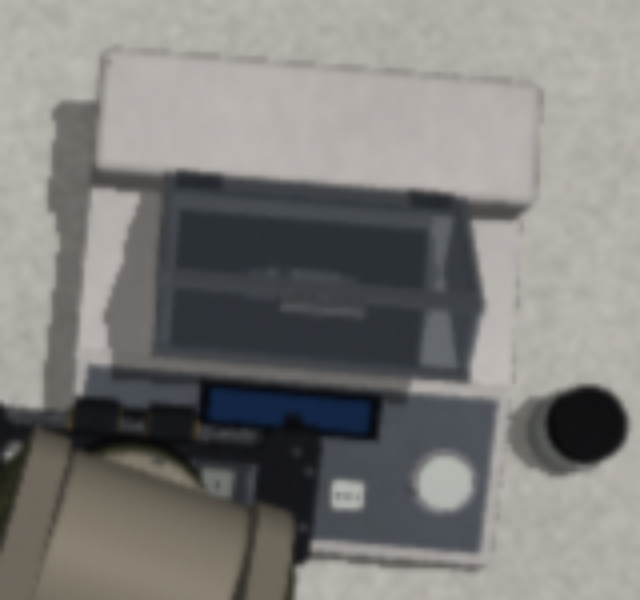

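The gripper sits over the rocker, clear of the hood, and the keys on the right stay visible. Now I press.

```bash
python3 -m pendant '[[1,[2,1.8,-2],[0,0,0]],[1,[2.6,1.8,-4],[0,0,0]],[1,[3.3,1.7,-6],[0,0,0]],[1,[3.7,1.7,-7.2],[0,0,0]],[1,[3.7,1.7,-7.2],[0,0,0]],[1,[3.7,1.7,-7.2],[0,0,0]]]'
python3 - <<'E'
from tgt import *
e=np.array(o["ee_pos"])
print(Rm.inv().apply(e-pt(.0665,.088,.0))@[-.342,0,.94]*1000,o["force"])
E
```

```text
time: 3.52
ee_pos: [0.5266, 0.0017, 0.0787]
orientation: [3.073, -0.15, 0.544]
force: [0.1, -0.2, 3.3]
grip_width: 0.0004
grasp_force: 1.2
6.199228764300277 [ 0.09585414 -0.20369654  3.26979063]
```

```bash
python3 -m pendant '[[1,[0.3,0,-0.9],[0,0,0]],[1,[0.3,0,-0.9],[0,0,0]]]'; python3 -m pendant '[[1,[0.3,0,-0.9],[0,0,0]],[1,[0.3,0,-0.9],[0,0,0]]]'
```

```text
time: 3.68
ee_pos: [0.5269, 0.0017, 0.078]
orientation: [3.073, -0.15, 0.544]
force: [-1.8, -0.7, 7.7]
grip_width: 0.0002
grasp_force: 3.8
time: 3.85
ee_pos: [0.527, 0.0017, 0.0779]
orientation: [3.073, -0.149, 0.544]
force: [-10.5, -1.1, 20.4]
grip_width: 0.0003
grasp_force: 11.1
```

```bash
python3 -m pendant '[[1,[-5,0.5,13],[0,0,0]],[1,[-9,1,25],[0,0,0]],[1,[-21,-27,22],[0,0,0]],[1,[-33,-56,19],[0,0,0]],[1,[-43,-84,16],[0,0,0]],[1,[-43,-84,16],[0,0,0]],[1,[-43,-84,16],[0,0,0]],[1,[-43,-84,16],[0,0,0]]]'
python3 - <<'E'
from tgt import *
e=np.array(o["ee_pos"])
d=Rm.inv().apply(e-pt(.039,0,0))*1000;print("h",d@[-.342,0,.94],"slope err",d@[.94,0,.342],"y",d[1],o["force"])
for n in(9,6.5,3,2.2): print(n,np.round(pt(.039,.0,n/1000)-e,4)*1000)
E
```

```text
time: 4.52
ee_pos: [0.4838, -0.0817, 0.0924]
orientation: [3.074, -0.15, 0.541]
force: [1.3, -0.4, 1.4]
grip_width: 0.0004
grasp_force: 0.0
h 30.885959077514777 slope err 0.23744179353404815 y 0.6953077549033537 [ 1.2847649  -0.36352782  1.35311854]
9 [  7.2  -1.4 -20.6]
6.5 [  8.   -1.5 -23. ]
3 [  9.2  -1.6 -26.3]
2.2 [  9.5  -1.6 -27. ]
```

```bash
python3 -m pendant '[[1,[4,-0.8,-12],[0,0,0]],[1,[7.2,-1.4,-20.6],[0,0,0]],[1,[8,-1.5,-23],[0,0,0]],[1,[8.5,-1.5,-24.5],[0,0,0]],[1,[9,-1.6,-25.5],[0,0,0]],[1,[9.4,-1.6,-26.6],[0,0,0]],[1,[9.4,-1.6,-26.6],[0,0,0]]]'; python3 -m pendant '[[1,[0.2,0,-0.6],[0,0,0]],[1,[0.2,0,-0.6],[0,0,0]]]'
```

```text
time: 5.1
ee_pos: [0.4933, -0.0834, 0.0662]
orientation: [3.074, -0.15, 0.542]
force: [-2.7, 2.3, 2.1]
grip_width: 0.0004
grasp_force: 1.5
time: 5.27
ee_pos: [0.4936, -0.0836, 0.0657]
orientation: [3.074, -0.15, 0.543]
force: [-3.0, 4.0, 3.6]
grip_width: 0.0003
grasp_force: 2.5
```

```bash
python3 -m pendant '[[1,[0.25,0,-0.7],[0,0,0]],[1,[0.25,0,-0.7],[0,0,0]]]';python3 -m pendant '[[1,[-5,0.5,13],[0,0,0]],[1,[-12,1,35],[0,0,0]],[1,[-25,1,65],[0,0,0]],[1,[-40,1,100],[0,0,0]],[1,[-40,1,100],[0,0,0]]]'
python3 - <<'E'
from tgt import *
for c in("scene","top"):
    m=manip.get_image(c)
    b=(180,165,175,175) if c=="scene" else (170,320,160,160)
    cv2.imwrite(f"pics/k_{c}.png",cv2.resize(m[b[0]:b[0]+b[2],b[1]:b[1]+b[3],::-1],None,fx=3.4,fy=3.4))
e=np.array(o["ee_pos"]);R0=R.from_rotvec(o["orientation"])
for t in(0,-20): print("turn",t,np.degrees((ori(t)*R0.inv()).as_rotvec()))
for a in(.86,.7,.5,.3,.15,0):
    r=.088;print(a,np.round((W(p,[.058-r*np.cos(a)+.004*np.sin(a),0,.131+r*np.sin(a)+.004*np.cos(a)])[0]-e)*1000,1))
E
```

```text
time: 5.43
ee_pos: [0.4937, -0.0836, 0.0655]
orientation: [3.074, -0.149, 0.543]
force: [-9.5, 3.8, 14.9]
grip_width: 0.0005
grasp_force: 8.6
time: 5.85
ee_pos: [0.4547, -0.0839, 0.1707]
orientation: [3.066, -0.149, 0.556]
force: [1.0, -0.3, 1.0]
grip_width: 0.0008
grasp_force: 0.0
turn 0 [2.26208376e+00 2.04505433e+01 6.28409079e-03]
turn -20 [ 4.20334655 40.35607057 -0.04091778]
0.86 [135.8  -8.8  29.6]
0.7 [125.5  -7.8  20. ]
0.5 [115.   -6.8   6. ]
0.3 [107.4  -6.1  -9.9]
0.15 [103.9  -5.7 -22.6]
0 [102.3  -5.6 -35.7]
```

View pics/k_scene.png

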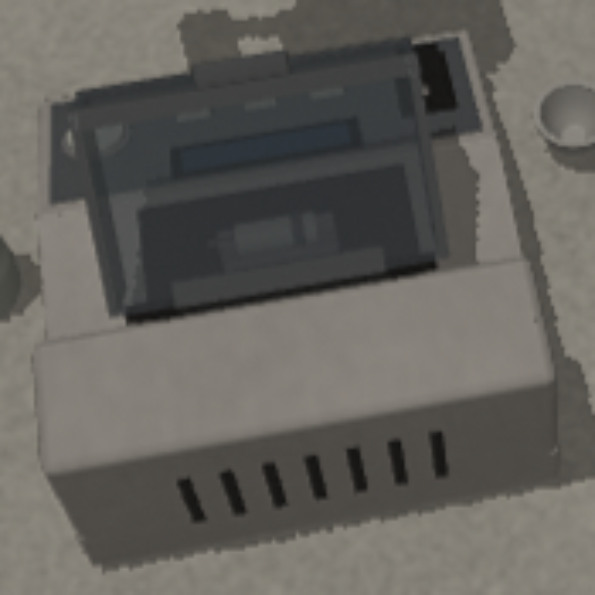

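The rocker bar has shifted (on), the mixer and hood haven't moved, and the mid key bottomed out and was released. Next I go over and behind the hood with the tool vertical.

```bash
python3 -m pendant '[[1,[0,0,37],[0.75,6.8,0]],[1,[0,0,74],[1.5,13.6,0]],[1,[10,0,110],[2.26,20.45,0]],[1,[45,-2,112],[2.26,20.45,0]],[1,[82,-5,112],[2.26,20.45,0]],[1,[120,-8,112],[2.26,20.45,0]],[1,[158,-11,105],[2.26,20.45,0]],[1,[158,-11,70],[2.26,20.45,0]],[1,[158,-11,40],[2.26,20.45,0]],[1,[158,-11,40],[2.26,20.45,0]],[1,[158,-11,40],[2.26,20.45,0]]]'
cat > hd.py <<'E'
from tgt import *
e=np.array(o["ee_pos"]);print(o["time"],o["force"],"turn0",np.degrees((ori(0)*R.from_rotvec(o["orientation"]).inv()).as_rotvec()))
L=Rm.inv().apply(e-[p[0],p[1],0])*1000;print("local tcp",L)
for a in(.9,.8,.7,.6,.5,.4,.3,.2,.1,.05,0,-.03):
    r=.088;print(a,np.round((W(p,[.058-r*np.cos(a)+.004*np.sin(a)+.009*min(1,a/.2+.3),0,.131+r*np.sin(a)+.004*np.cos(a)])[0]-e)*1000,1))
E
python3 hd.py
```

```text
time: 6.87
ee_pos: [0.6115, -0.0936, 0.2027]
orientation: [-3.131, 0.154, 0.021]
force: [0.6, 0.6, 0.7]
grip_width: 0.0001
grasp_force: 0.0
6.8667 [0.55809187 0.61891379 0.72611389] turn0 [-0.39767547 -0.7667303   0.06304427]
local tcp [ 24.5753933    1.21487686 202.66773754]
0.9 [-9.2 -0.3 -0.2]
0.8 [-16.1   0.3  -5.8]
0.7 [-22.3   1.  -11.9]
0.6 [-27.9   1.5 -18.7]
0.5 [-32.8   2.  -26. ]
0.4 [-37.    2.4 -33.7]
0.3 [-40.4   2.7 -41.8]
0.2 [-42.9   3.  -50.3]
0.1 [-46.4   3.3 -58.9]
0.05 [-49.2   3.6 -63.3]
0 [-51.7   3.8 -67.7]
-0.03 [-53.2   4.  -70.3]
```

```bash
python3 -m pendant '[[1,[-5,0,0],[0,0,0]],[1,[-10,0,-1],[0,0,0]],[1,[-16,0.3,-6],[0,0,0]],[1,[-22,1,-12],[0,0,0]],[1,[-28,1.5,-18.7],[0,0,0]],[1,[-33,2,-26],[0,0,0]],[1,[-37,2.4,-33.7],[0,0,0]],[1,[-40,2.7,-41.8],[0,0,0]],[1,[-43,3,-50],[0,0,0]],[1,[-43,3,-50],[0,0,0]]]'; python3 hd.py
```

```text
time: 7.7
ee_pos: [0.5679, -0.0905, 0.1535]
orientation: [-3.132, 0.154, 0.018]
force: [-0.1, -0.7, -0.6]
grip_width: 0.0002
grasp_force: 0.0
7.7 [-0.09890709 -0.67832068 -0.6254975 ] turn0 [-0.35190231 -0.63263299  0.0760064 ]
local tcp [-1.90849818e+01  2.43414510e-02  1.53478004e+02]
0.9 [34.4 -3.4 48.9]
0.8 [27.5 -2.7 43.4]
0.7 [21.3 -2.1 37.3]
0.6 [15.6 -1.5 30.5]
0.5 [10.7 -1.1 23.2]
0.4 [ 6.6 -0.7 15.5]
0.3 [ 3.2 -0.3  7.3]
0.2 [ 0.6 -0.1 -1.1]
0.1 [-2.9  0.3 -9.7]
0.05 [ -5.6   0.5 -14.1]
0 [ -8.2   0.8 -18.5]
-0.03 [ -9.6   0.9 -21.1]
```

```bash
python3 -m pendant '[[1,[-1,0,-5],[0,0,0]],[1,[-3,0.3,-9.7],[0,0,0]],[1,[-5,0.5,-13],[0,0,0]],[1,[-7,0.7,-16],[0,0,0]],[1,[-8,0.8,-18],[0,0,0]],[1,[-8,0.8,-18],[0,0,0]]]'; python3 -m pendant '[[1,[0,0,-1],[0,0,0]],[1,[0,0,-1],[0,0,0]]]'; python3 hd.py|head -2
```

```text
time: 8.2
ee_pos: [0.5605, -0.0899, 0.1364]
orientation: [-3.133, 0.154, 0.016]
force: [-0.1, -0.9, 0.0]
grip_width: 0.0001
grasp_force: 0.0
time: 8.37
ee_pos: [0.5609, -0.09, 0.1358]
orientation: [-3.133, 0.154, 0.015]
force: [1.0, -1.0, -0.1]
grip_width: 0.0007
grasp_force: 0.0
8.3667 [ 0.98190129 -0.962789   -0.06990685] turn0 [-0.30602614 -0.51571136  0.06886443]
local tcp [-2.61227591e+01 -9.08308028e-02  1.35803226e+02]
```

```bash
python3 - <<'E'
from tgt import *
m=manip.get_image("scene")[150:330,140:380,::-1];t=manip.get_image("top")[170:320,300:500,::-1]
a=cv2.resize(m,(640,480))[:300];cv2.imwrite("pics/hs.png",np.vstack([cv2.resize(m[:],(400,300)),cv2.resize(t,(400,300))]))
E
```

```text
(no output)
```

View pics/hs.png

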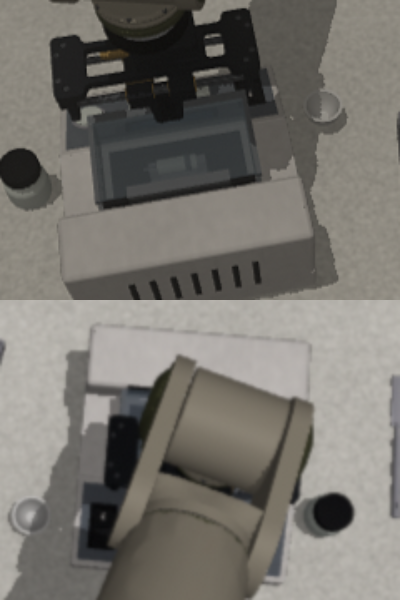

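The hood has swung down under the fingertips and looks nearly shut. I keep pushing down until it resists.

```bash
python3 -m pendant '[[1,[0,0,-1],[0,0,0]],[1,[0,0,-1],[0,0,0]]]'; python3 -m pendant '[[1,[0,0,-1],[0,0,0]],[1,[0,0,-1],[0,0,0]]]';python3 -m pendant '[[1,[0,0,-1],[0,0,0]],[1,[0,0,-1],[0,0,0]]]'
```

```text
time: 8.63
ee_pos: [0.561, -0.09, 0.1354]
orientation: [-3.133, 0.154, 0.013]
force: [-1.6, 0.5, 4.1]
grip_width: 0.0003
grasp_force: 2.2
time: 8.8
ee_pos: [0.5611, -0.09, 0.1353]
orientation: [-3.133, 0.154, 0.013]
force: [-5.0, 0.8, 11.9]
grip_width: 0.0003
grasp_force: 5.9
time: 8.97
ee_pos: [0.5611, -0.09, 0.1352]
orientation: [-3.134, 0.154, 0.012]
force: [-8.3, 1.8, 18.9]
grip_width: 0.0003
grasp_force: 9.5
```

```bash
python3 -m pendant '[[1,[0,0,0],[0,0,0]],[1,[0,0,15],[0,0,0]],[1,[-15,0,50],[0,0,0]],[1,[-40,-10,70],[0,-6.8,0]],[1,[-65,-25,75],[-1.2,-13.6,0]],[1,[-85,-50,75],[-2,-19.5,0]],[1,[-85,-75,65],[-2,-19.5,0]],[1,[-85,-75,65],[-2,-19.5,0]],[1,[-85,-75,65],[-2,-19.5,0]]]'
python3 - <<'E'
from tgt import *
e=np.array(o["ee_pos"]);print("turn",np.degrees((ori(20)*R.from_rotvec(o["orientation"]).inv()).as_rotvec()))
for n in(30,12,9,6.5,3,2): print(n,np.round(pt(.0517,-.087,n/1000)-e,4)*1000)
t=manip.get_image("top");s=manip.get_image("scene")
cv2.imwrite("pics/hs2.png",np.hstack([cv2.resize(s[180:330,160:340,::-1],(400,333)),cv2.resize(t[170:320,320:480,::-1],(355,333))]))
E
```

```text
time: 9.72
ee_pos: [0.4756, -0.1658, 0.1979]
orientation: [3.081, -0.154, 0.517]
force: [0.4, 0.6, -0.6]
grip_width: 0.0006
grasp_force: 0.0
turn [-0.2660393  -0.9303863   0.12840668]
30 [  11.6   -4.3 -102. ]
12 [  17.7   -4.9 -118.9]
9 [  18.8   -5.  -121.8]
6.5 [  19.6   -5.1 -124.1]
3 [  20.8   -5.2 -127.4]
2 [  21.1   -5.2 -128.3]
```

View pics/hs2.png

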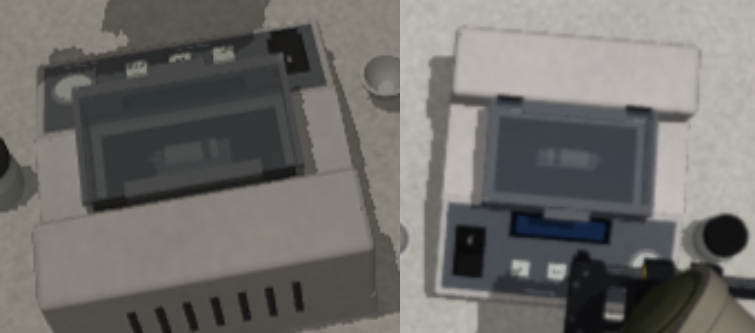

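The hood is fully shut and the mixer is still in place. Now the start key.

```bash
python3 -m pendant '[[1,[4,-1.5,-35],[-0.2,-0.9,0]],[1,[8,-3,-70],[-0.27,-0.9,0.1]],[1,[12,-4.3,-102],[-0.27,-0.9,0.1]],[1,[17.7,-4.9,-118.9],[-0.27,-0.9,0.1]],[1,[19.6,-5.1,-124],[-0.27,-0.9,0.1]],[1,[20.8,-5.2,-127],[-0.27,-0.9,0.1]],[1,[21.1,-5.2,-128.3],[-0.27,-0.9,0.1]],[1,[21.1,-5.2,-128.3],[-0.27,-0.9,0.1]]]'; python3 -m pendant '[[1,[0.25,0,-0.7],[0,0,0]],[1,[0.25,0,-0.7],[0,0,0]]]'
```

```text
time: 10.48
ee_pos: [0.4974, -0.1697, 0.0704]
orientation: [3.074, -0.145, 0.543]
force: [-3.1, 2.1, 2.7]
grip_width: 0.0005
grasp_force: 1.8
time: 10.65
ee_pos: [0.4977, -0.17, 0.0701]
orientation: [3.073, -0.146, 0.544]
force: [-4.1, 5.2, 7.1]
grip_width: 0.0004
grasp_force: 3.5
```

```bash
python3 -m pendant '[[1,[0.25,0,-0.7],[0,0,0]],[1,[0.25,0,-0.7],[0,0,0]]]'; python3 -m pendant '[[1,[-6,0.5,15],[0,0,0]],[1,[-15,1,45],[0,0,0]],[1,[-30,1,80],[0,0,0]],[1,[-60,1,105],[0,0,0]],[1,[-100,1,115],[0,0,0]],[1,[-140,1,120],[0,0,0]],[1,[-160,1,120],[0,0,0]],[1,[-160,1,120],[0,0,0]],[1,[-160,1,120],[0,0,0]]]'
python3 - <<'E'
from tgt import *
t=manip.get_image("top");s=manip.get_image("scene")
cv2.imwrite("pics/end.png",np.hstack([cv2.resize(s[180:330,160:340,::-1],(400,333)),cv2.resize(t[170:320,320:480,::-1],(355,333))]))
E
```

```text
time: 10.82
ee_pos: [0.4978, -0.17, 0.0699]
orientation: [3.073, -0.145, 0.544]
force: [-8.8, 5.7, 16.5]
grip_width: 0.0004
grasp_force: 8.8
time: 11.57
ee_pos: [0.3375, -0.1701, 0.1893]
orientation: [3.07, -0.149, 0.544]
force: [-0.2, 0.3, 0.8]
grip_width: 0.0004
grasp_force: 0.0
```

View pics/end.png

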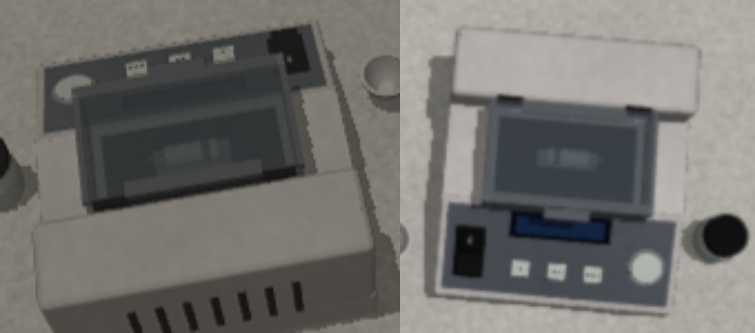

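The final picture shows the hood shut, the rocker on, the keys up and everything in place.

```bash
python3 -c "
from workcell import manip
print(manip.finish_job())"
```

```text
the job is handed in; nothing more can be done
None
```

I switched the mixer on, pressed the middle time key, pushed the hood fully shut and pressed start in that order, then handed the job in at about 12 s; the last pictures show the keys up and the mixer in place, but no verdict was returned.

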